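Plug in the drying probe and raise the monitor's screen

TASK

Get the drying monitor ready to watch the pots: take the yellow-banded humidity probe out of its wooden stand and plug it upright, fully home, into the terminal framed in yellow (not the blue one). Also swing the monitor's half-folded screen up until it leans back about 15 degrees past upright, in either order. Let go of both and leave the tool pot, clay tub and glaze jar where they stand.

Things in the scene. Friction and masses are not known exactly. Their poses are not given: they have to be found in the camera images.
- monitor: White and grey desktop monitor, fixed to the bench, 150 (x) x 250 (y) x 70 mm high; origin at the centre of its underside on the bench; +x points from its front (towards the robot) to its back, +y to its left, z up. The screen covers y from -10 to +110 mm; two terminals lie in the grey strip at y = -85 mm.
- yellow_terminal (a point): Centre of the mouth of the terminal framed by a yellow square (44 mm outside), in the monitor's top face 70 mm above the bench, at (-35, -85, 70) mm in the monitor's frame. Round vertical hole, 13 mm wide, 60 mm deep, mouth chamfered 3 mm. Axes as the monitor's.
- blue_terminal (a point): The other terminal, framed in blue, same shape, at (35, -85, 70) mm in the monitor's frame. To stay empty.
- screen (a joint): Hinge of the screen, rad: 0 folded flat on the monitor's top, 1.57 upright, more when leaning back (stop at 2.4); 15 degrees past upright is 1.83. It starts at 0.45 to 0.95, its free edge then 115 to 165 mm above the bench. Stiff: it stays where it is left; about 5 N at the free edge moves it.
- screen_hinge (a point): Middle of the screen's hinge line, which runs along the monitor's y; at (60, 50, 78) mm in the monitor's frame. Axes as the monitor's.
- screen_edge (a point): Middle of the screen's free edge. The screen is a white panel 120 mm wide (y), 100 mm from hinge to free edge, 12 mm thick, centred on the hinge line; its dark glass faces down when folded, to the front when raised. Axes turn with the screen: x from the free edge to the hinge, z out of its white back.
- probe: Loose upright probe, 117 mm long, 70 g; origin at the steel tip, z up to its head. Steel stem 10 mm thick and 55 mm long with tapered tip (5 mm wide), then a yellow collar 28 mm wide and 6 mm thick (55 to 61 mm), then a round black handle 22 mm thick (61 to 117 mm) with a yellow band. It starts standing in the stand's hole, collar on the stand's top.
- stand: Fixed dark wooden block 70 x 70 x 60 mm high with one vertical hole 13 mm wide in the middle; origin at the centre of its underside. Left or right of the monitor.
- tool_pot: Black pot 80 mm wide, 100 mm high, with modelling tools sticking out to 180 mm; origin at the centre of its underside. Bystander.
- clay_tub: Green glassy tub of clay, 100 x 130 x 50 mm high; origin at the centre of its underside. Bystander.
- glaze_jar: White jar with blue lid, 76 mm wide, 100 mm high; origin at the centre of its underside. Bystander.
Not all that is in view belongs to the job. What is shaped like the probe but white is not meant.

How it is judged:
By the outcome, as a careful person would: the job done as asked, in the order asked, and still so for the second after the job is handed in, with the robot touching nothing.
It also fails if it takes over 58 s, if anything falls off the work surface, if the arm or the gripper's body presses on something with over 40 N, if the wrist force passes 120 N, or if a joint passes its speed limit or range.

ROBOT

A 6-joint arm with a two-finger parallel gripper is mounted at the origin on the work surface. World frame = base frame: x ahead of the robot, y to its left, z up, the work surface at z = 0. Lengths are in mm, angles in rad, forces in N, time in s.
With the tool pointing down it reaches from about 400 to 925 mm from the base axis. Payload 12.5 kg.
Tool frame: the origin (TCP) lies midway between the tips of the shut fingers; the grasp point (between the pads) lies 19 mm behind it; z points along the fingers, y is the line along which they close (so a half turn about z gives the same grasp; the last joint's range is limited). The gripper opens to 95 mm and grips with 3 to 60 N. Pads are 20 mm wide; open, the fingers measure 119 mm over their backs; the gripper's body (75 mm by 180 mm) begins 59 mm behind the grasp point.
Start: joints at [1.035, 0.491, 1.559, -0, 1.092, -0.106], TCP at [260.417, 568.181, 214.661] pointing down, gripper open.
Joint ranges: [-3.1, 3.1], [-0.84, 2.19], [0.05, 2.79], [-1.13, 4.28], [0.06, 2.93], [-2.69, 2.69]. Speed limits (rad/s): [2.22, 2.22, 2.79, 3.14, 3.14, 3.14].

INTERFACE

Orientations are given as [roll, pitch, yaw] about the fixed x, y, z axes, in that order (R = Rz(yaw) Ry(pitch) Rx(roll)).
In Python, from cell import env gives the robot as it stands.
- The arm moves only by the shell command python3 -m inch 'ROWS'. ROWS is JSON, a list of rows, each a list of 7 numbers: the turn, a rotation vector about the tool's x, y, z in rad, then the shift along the tool's x, y, z in cm, then the closure, from -1 (fully open) to 1 (shut). A call has 1 to 20 rows; each row shifts and turns the commanded pose from where the row before left it, along the tool's axes as they then stand; what a row does not reach is not made up. A row lasts 1/8 s, in which the tool goes at most 62.5 mm and 10.7 degrees, less where a joint would pass 70% of its speed; a pose out of reach is approached as far as the arm can. A call with a gripper value outside its range is refused whole. The fingers move at their own pace and stop on an object; the grip force is fixed at half the most. Time passes only in rows, so rows that do not move let the fingers close. It gives the time, the measured TCP pose, the force, the opening and the grip force at its end, in the units of the state.
- env.state(): the state, without advancing time (a new reading comes with each control period).
- env.read_camera(name): name is "scene" or "top" or "wrist"; returns a dict with "img" (420x560x3 uint8, red, green, blue), "depth" (420x560 float32, mm along the optical axis (not along the pixel's ray), 0 where there is no reading), "fx", "fy", "cx", "cy" (pixels), "position" and "orientation" of the camera in the world. Camera axes: x right, y down, z forward; pixel columns grow to the right and rows downward; lengths in mm; the calibration is good to about 2 mm. A picture is of the moment at which its call begins.
- env.job_done(): hands the job in; it is judged then, once.
Trained networks look in a picture, given as the dict that the camera call returned (one of the last four; its "shot" number tells which), for a name from the list of things; names that differ only in an ending like _2 or _b are one class to them, and where a whole thing is asked for, a point or a joint stands for the part that bears it (a point fixed in the world has none). Each returns a list of dicts, best first, with "score" (0 to 1); they miss things now and then, are a little off and sometimes report something else, mostly with a low value. They report only what shows in the picture. A call takes as long as a camera call. They do not tell look-alikes from the thing itself.
- env.find_in(picture, target): "centre" ([x, y, z] in mm, in the coordinates of the camera as it stood for that picture, good to about 4 mm: the middle of the surface that is visible of it).
- env.trace(picture, target): "mask" (420x560 bool, what is visible of it).
The state is a dict: "t": time; "joints": joint angles; "qvel": joint speeds; "tau": joint torques, N m; "eef_pos": TCP position; "tcp_rot": TCP orientation; "ft_force": force on the tool from outside, world axes, zero at the start; "moment": the same for the moment, N m; "opening": opening from 0.0 (shut) to 1.0 (fully open); "grip_force": force on a finger pad.
Only numpy, scipy, OpenCV 4.12 (cv2) and the standard library are available. Lean on these libraries where they do the work, as an engineer would, in place of code of your own. Each camera call takes 0.05 s, during which the arm holds its last target. There are 200 camera calls.

## Working session

There is one attempt and no reset: what is moved stays moved. The work goes in short steps, Python scripts to look and compute and a shell command to move; the robot and the scene stay as the last step left them, time stands still between calls to the robot, and variables do not carry over. Pictures are saved under pics/ and viewed, at most 10 in all, crops included, and the job is handed in when it is done.

```bash
mkdir -p pics; ls; cat > h.py <<'E'
import numpy as np, cv2
from scipy.spatial.transform import Rotation as R
from cell import env
def rot(o):
    o=np.array(o,float)
    if o.shape==(3,3): return o
    return R.from_euler('xyz',o).as_matrix() if o.size==3 else R.from_quat(o).as_matrix()
def cloud(p):
    d=p['depth']; v,u=np.mgrid[:d.shape[0],:d.shape[1]]
    c=np.stack([(u-p['cx'])/p['fx']*d,(v-p['cy'])/p['fy']*d,d],-1)
    return c@rot(p['orientation']).T+np.array(p['position'])
def w(p,c): return rot(p['orientation'])@np.array(c)+np.array(p['position'])
E
python3 - <<'E'
from h import *
s=env.state(); print(s['eef_pos'],s['tcp_rot'],s['opening'])
ims=[]
for n in ['scene','top']:
    p=env.read_camera(n); ims.append(p['img']); print(n,p['position'],p['orientation'],p['fx'],p['cx'],p['cy'])
    cv2.imwrite(f'pics/{n}.png',p['img'][...,::-1])
    for t in ['monitor','screen','probe','stand','tool_pot','clay_tub','glaze_jar']:
        print(t,[(np.round(w(p,d['centre'])),round(d['score'],2)) for d in env.find_in(p,t)][:3])
E
```

```text
pics
[260.29910301 567.9162396  214.05289539] [-3.14043044e+00 -1.07539527e-04  2.71176506e+00] 0.9985142055794458
scene [1256.80417772 -129.18326648  736.2061574 ] [-2.31267251  0.01778071  1.36204391] 440.31765878279447 280.82284339803635 205.83357894917
monitor [(array([586.,  13.,  69.]), 0.91), (array([448., 270.,  77.]), 0.16)]
screen [(array([566.,  66., 116.]), 0.9)]
probe [(array([ 474., -375.,   84.]), 0.73), (array([ 499., -200.,   83.]), 0.58), (array([ 494., -282.,  100.]), 0.53)]
stand [(array([ 518., -278.,   56.]), 0.77)]
tool_pot [(array([451., 266.,  76.]), 0.58)]
clay_tub [(array([ 722., -355.,   42.]), 0.67), (array([588.,  15.,  68.]), 0.64), (array([683., 317.,  73.]), 0.5)]
glaze_jar [(array([686., 317.,  76.]), 0.77)]
top [ 315.5940986    -4.68548723 1219.86852525] [-2.91426776  0.00476883 -1.66236998] 510.0646366098837 274.50801398826485 212.28216426300435
monitor [(array([530.,  21.,  71.]), 0.73), (array([ 482., -278.,  112.]), 0.6)]
screen [(array([563.,  65., 123.]), 0.94)]
probe [(array([ 484., -279.,  114.]), 0.63), (array([ 466., -369.,   95.]), 0.59), (array([ 488., -198.,  111.]), 0.53)]
stand [(array([ 480., -272.,   57.]), 0.7)]
tool_pot [(array([430., 280.,  63.]), 0.86)]
clay_tub [(array([ 702., -353.,   38.]), 0.57), (array([662., 320., 100.]), 0.54)]
glaze_jar [(array([528.,  16.,  68.]), 0.61), (array([657., 317., 100.]), 0.6)]
```

View pics/scene.png

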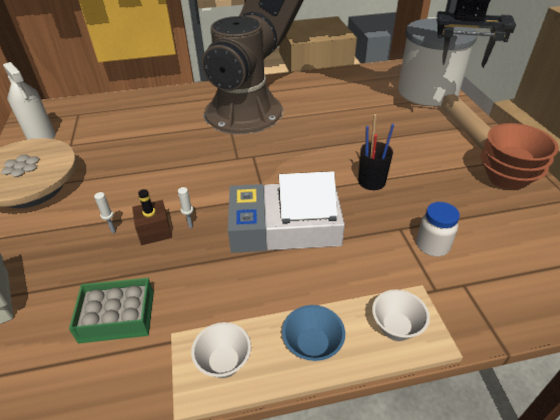

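View pics/top.png

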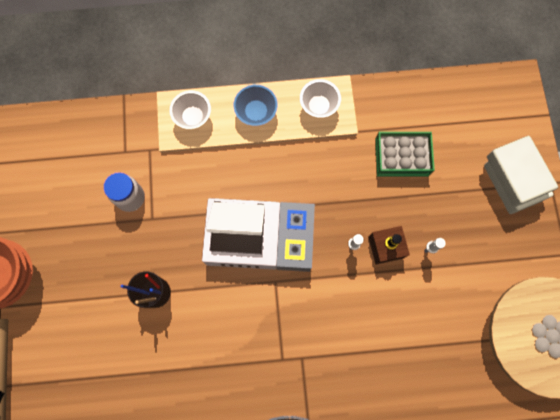

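The scene view shows the probe in its stand at (148,210), with white look-alikes at (105,212) and (186,205). The yellow terminal is at (246,196), the blue at (246,216) and the screen at (308,195). In the top view the terminals are at (295,250) and (297,220), and the probe is at (393,241).

```bash
cat > m.py <<'E'
from h import *
def blobs(p,lo,hi,zr,box=(400,750,-450,150),amin=12):
    C=cloud(p); hsv=cv2.cvtColor(p['img'],cv2.COLOR_RGB2HSV)
    m=cv2.inRange(hsv,lo,hi)>0
    m&=(p['depth']>0)&(C[...,2]>zr[0])&(C[...,2]<zr[1])&(C[...,0]>box[0])&(C[...,0]<box[1])&(C[...,1]>box[2])&(C[...,1]<box[3])
    n,l,s,c=cv2.connectedComponentsWithStats(cv2.dilate(m.astype('u1'),np.ones((3,3))))
    return [(int((m&(l==i)).sum()),np.round(c[i]),C[m&(l==i)]) for i in range(1,n) if (m&(l==i)).sum()>=amin]
def ray(p,uv,z):
    d=rot(p['orientation'])@np.array([(uv[0]-p['cx'])/p['fx'],(uv[1]-p['cy'])/p['fy'],1]); o=np.array(p['position'])
    return o+d*(z-o[2])/d[2]
E
python3 - <<'E'
from m import *
for n in ['scene','top']:
    p=env.read_camera(n); C=cloud(p); print('==',n)
    for nm,lo,hi in [('yel',(22,140,110),(34,255,255)),('blue',(105,150,80),(125,255,255))]:
        for a,c,P in blobs(p,lo,hi,(40,130)):
            r=cv2.minAreaRect(P[:,:2].astype('f4')); print(nm,a,c,'med',np.round(np.median(P,0),1),'rect',np.round(r[0],1),np.round(r[1],1),round(r[2],1),'midrange',np.round((P.min(0)+P.max(0))/2,1))
    t=env.trace(p,'screen')[0]['mask']; 
    t=cv2.erode(t.astype('u1'),np.ones((3,3)))>0
    Q=C[t&(p['depth']>0)&(p['img'].min(-1)>180)]; c=np.median(Q,0); 
    u,s,v=np.linalg.svd(Q-Q.mean(0),full_matrices=False); nn=v[2]*np.sign(v[2][2]); print('screen',len(Q),c,'n',nn,'ang',np.arctan2(np.hypot(*nn[:2]),nn[2]),'z',np.percentile(Q[:,2],[1,50,99]),'res',s/np.sqrt(len(Q)))
    b=(C[...,0]>440)&(C[...,0]<530)&(C[...,1]>-420)&(C[...,1]<-150)
    # high things
    h=b&(C[...,2]>75)&(C[...,2]<140); nl,l,st,ce=cv2.connectedComponentsWithStats(h.astype('u1'))
    for i in range(1,nl):
        if st[i,4]>15:
            q=C[l==i]; print('high',st[i,4],np.round(q.min(0)),np.round(q.max(0)),np.round(np.median(q[q[:,2]>q[:,2].max()-6],0),1))
    h=b&(abs(C[...,2]-60)<5)&(abs(C[...,1]+280)<55); r=cv2.minAreaRect(C[h][:,:2].astype('f4')); print('stand',r,np.median(C[h][:,2]))
    h=(abs(C[...,2]-70)<5)&(abs(C[...,0]-560)<120)&(C[...,1]>-130)&(C[...,1]<180); nl,l,st,ce=cv2.connectedComponentsWithStats(h.astype('u1')); i=1+np.argmax(st[1:,4]); r=cv2.minAreaRect(C[l==i][:,:2].astype('f4')); print('mon',r,np.median(C[l==i][:,2]))
E
```

```text
== scene
yel 125 [246. 195.] med [492.6 -60.9  71.5] rect [491.8 -60.9] [41.9 45.3] 81.9 midrange [491.6 -60.8  71.3]
yel 30 [144. 199.] med [ 495.7 -283.   109. ] rect [ 495.4 -282.7] [ 5.3 18.7] 2.6 midrange [ 495.3 -282.7  108.6]
yel 51 [149. 213.] med [ 496.1 -280.4   65.5] rect [ 490.4 -278.8] [20.2 30.3] 31.5 midrange [ 487.4 -282.8   64.2]
blue 126 [246. 217.] med [561.1 -72.3  71.5] rect [560.6 -71.6] [39.7 45.2] 80.7 midrange [560.  -71.2  71.8]
screen 2362 [570.67464386  61.97477507 114.78219676] n [ 0.63999375 -0.09649496  0.76229701] ang 0.7039415938607056 z [ 84.6002525  114.78219676 145.49224204] res [33.26227464 27.42688684  1.64485782]
high 194 [ 482. -211.   75.] [ 507. -188.  120.] [ 496.  -199.6  116.9]
high 220 [ 477. -295.   75.] [ 499. -272.  125.] [ 489.2 -282.6  122.1]
high 205 [ 457. -388.   75.] [ 482. -366.  120.] [ 471.4 -376.5  116.8]
stand ((486.4253234863281, -283.04815673828125), (75.2333755493164, 69.98218536376953), 6.6352949142456055) 60.18427414290113
mon ((537.0322875976562, 17.63257598876953), (250.0480194091797, 155.56114196777344), 81.438804626
[... 331 characters left out ...]
] 80.7 midrange [559.5 -71.5  70. ]
screen 1420 [565.14772746  63.06231464 118.58273939] n [ 0.63765873 -0.09899871  0.76393102] ang 0.7014131938119998 z [ 84.34765385 118.58273939 146.75783161] res [33.53317694 28.3494193   1.38359904]
high 111 [ 482. -210.   76.] [ 503. -188.  121.] [ 491.8 -198.3  116.9]
high 128 [ 475. -292.   76.] [ 496. -272.  126.] [ 485.4 -282.5  122.4]
high 131 [ 458. -387.   75.] [ 480. -365.  120.] [ 469.1 -377.   116.3]
stand ((486.322509765625, -283.12457275390625), (70.54360961914062, 72.06341552734375), 7.30281925201416) 59.08770107646251
mon ((538.0140380859375, 17.212326049804688), (249.75526428222656, 150.95404052734375), 81.1524658203125) 68.96734756020237
```

```bash
cat > go.py <<'E'
# need.py: express a world goal (x,y,z[,tool-y heading deg]) in present tool axes
import sys
from h import *
s=env.state(); T=rot(s['tcp_rot']); g=np.array([float(a) for a in sys.argv[1:4]])
print('t',round(s['t'],2),'pos',np.round(s['eef_pos'],1),'open',round(s['opening'],3),'grip',np.round(s['grip_force'],1),'F',np.round(s['ft_force'],1),'j6',round(s['joints'][5],2))
print('shift cm',np.round(T.T@(g-np.array(s['eef_pos']))/10,2))
y=np.deg2rad(float(sys.argv[4])) if len(sys.argv)>4 else np.deg2rad(-8.8)
G=np.array([[-np.sin(y),np.cos(y),0],[np.cos(y),np.sin(y),0],[0,0,-1]]).T
G=np.stack([np.cross([np.cos(y),np.sin(y),0],[0,0,-1]),[np.cos(y),np.sin(y),0],[0,0,-1]],1)
print('turn',np.round(R.from_matrix(T.T@G).as_rotvec(),4))
E
python3 go.py 486 -283 300 -8.8
python3 -m inch '[[0,0,0,0,0,-2.5,-1],[0,0,0,0,0,-2.5,-1],[0,0,0,0,0,-2.5,-1],[0,0,0.0648,-4.6,-1.1,-0.2,-1],[0,0,0.0648,-4.6,-1.1,-0.2,-1],[0,0,0.0648,-4.6,-1.1,-0.2,-1],[0,0,0.0648,-4.6,-1.1,-0.2,-1],[0,0,0.0648,-4.6,-1.1,-0.2,-1],[0,0,0.0648,-4.6,-1.1,-0.2,-1],[0,0,0.0648,-4.6,-1.1,-0.2,-1],[0,0,0.0648,-4.6,-1.1,-0.2,-1],[0,0,0.0648,-4.6,-1.1,-0.2,-1]]'
python3 go.py 486 -283 300 -8.8
```

```text
t 1.0 pos [260.4 568.2 214.7] open 1.0 grip 0.0 F [ 0.7 -0.5  0.8] j6 -0.11
shift cm [-55.98 -67.98  -8.54]
turn [ 1.0000e-04 -1.0000e-04  1.2946e+00]
t: 2.5
eef_pos: [514.0, 231.8, 307.7]
tcp_rot: [3.141, -0.0, 2.126]
ft_force: [0.2, 0.4, -0.1]
opening: 0.999
grip_force: 0.0
t 2.5 pos [514.  231.8 307.7] open 0.999 grip 0.0 F [ 0.2  0.4 -0.1] j6 -0.25
shift cm [-42.26 -29.54   0.76]
turn [ 2.000e-04 -1.000e-04  7.092e-01]
```

```bash

python3 -m inch '[[0,0,0.0645,-4.59,-1.33,0,-1],[0,0,0.0645,-4.59,-1.33,0,-1],[0,0,0.0645,-4.59,-1.33,0,-1],[0,0,0.0645,-4.59,-1.33,0,-1],[0,0,0.0645,-4.59,-1.33,0,-1],[0,0,0.0645,-4.59,-1.33,0,-1],[0,0,0.0645,-4.59,-1.33,0,-1],[0,0,0.0645,-4.59,-1.33,0,-1],[0,0,0.0645,-4.59,-1.33,0,-1],[0,0,0.0645,-4.59,-1.33,0,-1],[0,0,0.0645,-4.59,-1.33,0,-1],[0,0,0,0,0,0,-1],[0,0,0,0,0,0,-1]]'
python3 go.py 486 -283 300 -8.8
python3 - <<'E'
from m import *
p=env.read_camera('wrist'); print(p['position'],p['orientation'],p['fx']); cv2.imwrite('pics/w1.png',p['img'][...,::-1]); C=cloud(p)
for nm in ['probe','stand']:
    print(nm,[(np.round(w(p,d['centre'])),round(d['score'],2)) for d in env.find_in(p,nm)][:4])
for a,c,P in blobs(p,(22,140,110),(34,255,255),(40,130)): print(a,c,np.round((P.min(0)+P.max(0))/2,1),np.round(np.ptp(P,0)))
h=(abs(C[...,1]+283)<50)&(abs(C[...,0]-486)<50)
q=C[h&(C[...,2]>116)&(C[...,2]<130)]; print('top',len(q),q[:,2].max() if len(q) else 0, cv2.minEnclosingCircle(q[:,:2].astype('f4')) if len(q) else 0)
E
```

```text
t: 4.12
eef_pos: [489.4, -280.7, 307.6]
tcp_rot: [3.142, -0.0, 1.419]
ft_force: [0.8, 0.0, -0.4]
opening: 1.001
grip_force: 0.0
t 4.12 pos [ 489.4 -280.7  307.6] open 1.001 grip 0.0 F [ 0.8  0.  -0.4] j6 -0.49
shift cm [-0.28 -0.3   0.76]
turn [ 0.     -0.0003  0.0019]
[ 502.33523755 -201.94242763  477.27719036] [ 2.85881524e+00 -6.62780516e-04 -1.50799799e-01] 296.04207654906327
probe [(array([ 489., -276.,  124.]), 0.97), (array([ 553., -398.,   19.]), 0.8), (array([ 416., -161.,   21.]), 0.74)]
stand [(array([ 492., -273.,   62.]), 0.92)]
399 [252.  12.] [490.3 -71.4  70.5] [44. 25.  5.]
156 [277. 177.] [ 488.9 -279.7   90.1] [29. 24. 64.]
top 238 123.05200995735464 ((489.0578308105469, -281.3676452636719), 10.883110046386719)
```

View pics/w1.png

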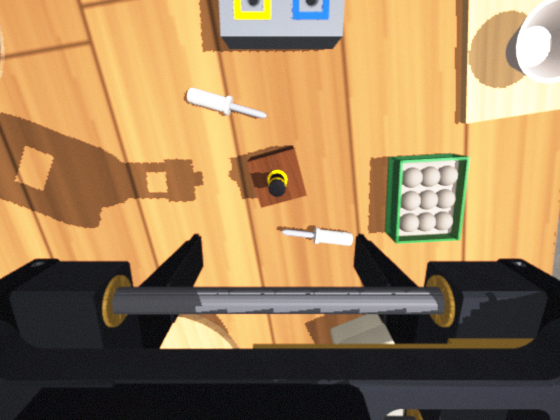

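The wrist view shows the probe in its stand at (277,180). Both white look-alikes now lie flat, at (225,105) and (320,237), clear of the fingers' path. Descending to grasp.

```bash

python3 -m inch '[[0,0,0,-0.15,-0.12,-0.5,-1],[0,0,0,0,0,4,-1],[0,0,0,0,0,4,-1],[0,0,0,0,0,4,-1],[0,0,0,0,0,4,-1],[0,0,0,0,0,3,-1],[0,0,0,0,0,2,-1],[0,0,0,0,0,2.1,-1],[0,0,0,0,0,0,-1],[0,0,0,0,0,0,1],[0,0,0,0,0,0,1],[0,0,0,0,0,0,1],[0,0,0,0,0,0,1],[0,0,0,0,0,0,1],[0,0,0,0,0,0,1],[0,0,0,0,0,0,1],[0,0,0,0,0,0,1]]'
python3 go.py 491 -61 81
```

```text
t: 6.4
eef_pos: [488.0, -282.2, 81.6]
tcp_rot: [-3.142, -0.0, 1.419]
ft_force: [0.0, 1.2, -0.4]
opening: 0.227
grip_force: 30.0
t 6.4 pos [ 488.  -282.2   81.6] open 0.227 grip 30.0 F [ 0.   1.2 -0.4] j6 -0.49
shift cm [21.92 -3.04  0.06]
turn [-0.0001 -0.0001  0.0019]
```

```bash

python3 -m inch '[[0,0,0,0,0,-1,1],[0,0,0,0,0,-1.5,1],[0,0,0,0,0,-2,1],[0,0,0,0,0,-3,1],[0,0,0,0,0,-3,1],[0,0,0,0,0,-1.5,1],[0,0,0,2.4,-0.5,0,1],[0,0,0,3,-0.4,0,1],[0,0,0,3,-0.4,0,1],[0,0,0,3,-0.4,0,1],[0,0,0,2,-0.3,0,1],[0,0,0,0,0,0,1],[0,0,0,0,0,0,1]]'
python3 go.py 491 -61 120
python3 - <<'E'
from m import *
p=env.read_camera('wrist'); C=cloud(p); s=env.state(); print(s['eef_pos'])
a=p['img']
for n in ['scene','top']:
    q=env.read_camera(n); 
    if n=='scene': a2=cv2.resize(q['img'][120:260,80:340],None,fx=2,fy=2)
    D=cloud(q)
    for A,c,P in blobs(q,(22,140,110),(34,255,255),(50,230)): print(n,A,c,np.round((P.min(0)+P.max(0))/2,1),np.round(np.ptp(P,0)))
cv2.imwrite('pics/w2.png',np.vstack([cv2.resize(a,(400,300)),cv2.resize(a2,(400,215))])[...,::-1])
for A,c,P in blobs(p,(22,140,110),(34,255,255),(50,230)): print('wrist',A,c,np.round((P.min(0)+P.max(0))/2,1),np.round(np.ptp(P,0)))
for A,c,P in blobs(p,(105,150,80),(125,255,255),(50,130)): print('wristblue',A,c,np.round((P.min(0)+P.max(0))/2,1),np.round(np.ptp(P,0)))
E
```

```text
t: 8.02
eef_pos: [488.5, -147.1, 201.5]
tcp_rot: [-3.142, 0.0, 1.419]
ft_force: [-1.0, 0.9, -0.1]
opening: 0.229
grip_force: 30.0
t 8.03 pos [ 488.5 -147.1  201.5] open 0.229 grip 30.0 F [-1.   0.9 -0.1] j6 -0.27
shift cm [ 8.55 -1.06  8.15]
turn [-0.     0.     0.002]
[ 488.50599286 -147.31387081  201.47350702]
scene 34 [201. 162.] [ 495.1 -148.   184.6] [17. 25.  6.]
scene 123 [246. 195.] [491.6 -60.7  71.4] [48. 46.  7.]
top 153 [294. 249.] [490.8 -61.   70.8] [46. 47. 11.]
wrist 1320 [268. 111.] [492.6 -59.7  70.6] [49. 49.  5.]
wrist 307 [278. 229.] [ 489.9 -140.8  192.5] [25. 16. 22.]
wrist 97 [276. 256.] [ 490.1 -137.6  227.8] [17.  5.  4.]
wristblue 1226 [340. 111.] [561.6 -69.8  70.4] [48. 48.  5.]
```

View pics/w2.png

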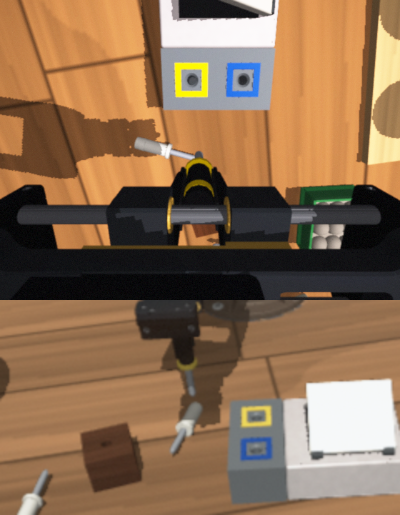

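The probe hangs upright in the fingers (scene crop, 187,370) and its stand is empty. The yellow terminal is at (192,80) in the wrist half of the picture. Moving above it and then inserting.

```bash

python3 -m inch '[[0,0,0,2,-0.2,0,1],[0,0,0,3,-0.4,0,1],[0,0,0,2.6,-0.3,0,1],[0,0,0,1,-0.11,0,1],[0,0,0,0,0,2,1],[0,0,0,0,0,2,1],[0,0,0,0,0,0,1],[0,0,0,0,0,0,1]]'
python3 go.py 491.6 -60.6 91.6
python3 - <<'E'
from m import *
p=env.read_camera('wrist'); q=env.read_camera('scene')
cv2.imwrite('pics/w3.png',np.hstack([cv2.resize(p['img'][60:260,180:380],(400,400)),cv2.resize(q['img'][130:250,190:310],(400,400),interpolation=cv2.INTER_CUBIC)])[...,::-1])
E
```

```text
t: 9.18
eef_pos: [491.8, -60.4, 162.2]
tcp_rot: [3.141, -0.0, 1.419]
ft_force: [-0.5, 0.5, -0.1]
opening: 0.225
grip_force: 30.0
t 9.18 pos [491.8 -60.4 162.2] open 0.225 grip 30.0 F [-0.5  0.5 -0.1] j6 -0.1
shift cm [-0.02 -0.02  7.06]
turn [ 0.0006 -0.      0.0017]
```

View pics/w3.png

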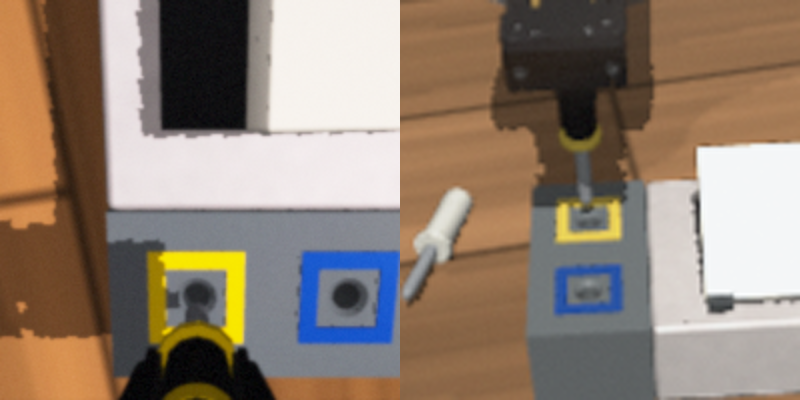

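The stem tip is just over the yellow hole: (198,295) in the wrist crop and (587,207) in the scene crop. Lowering.

```bash

python3 -m inch '[[0,0,0,0,0,0.8,1],[0,0,0,0,0,0.8,1],[0,0,0,0,0,0.8,1],[0,0,0,0,0,0,1]]'
python3 go.py 491.6 -60.6 91.6
```

```text
t: 9.78
eef_pos: [491.2, -60.1, 136.8]
tcp_rot: [-3.14, -0.0, 1.419]
ft_force: [0.2, 0.2, -0.1]
opening: 0.231
grip_force: 30.0
t 9.78 pos [491.2 -60.1 136.8] open 0.231 grip 30.0 F [ 0.2  0.2 -0.1] j6 -0.1
shift cm [-0.04  0.06  4.52]
turn [-0.0015 -0.0003  0.0019]
```

```bash

python3 -m inch '[[0,0,0,0,0,0.8,1],[0,0,0,0,0,0.8,1],[0,0,0,0,0,0.8,1],[0,0,0,0,0,0.8,1],[0,0,0,0,0,0.5,1],[0,0,0,0,0,0.4,1],[0,0,0,0,0,0,1]]'
python3 go.py 491.6 -60.6 91.6
```

```text
t: 10.65
eef_pos: [491.4, -60.2, 96.4]
tcp_rot: [-3.141, -0.0, 1.419]
ft_force: [-0.2, 0.6, -1.4]
opening: 0.225
grip_force: 30.0
t 10.65 pos [491.4 -60.2  96.4] open 0.225 grip 30.0 F [-0.2  0.6 -1.4] j6 -0.1
shift cm [-0.04  0.02  0.48]
turn [-0.0003 -0.0001  0.0019]
```

```bash

python3 -m inch '[[0,0,0,0,0,0.25,1],[0,0,0,0,0,0.2,1],[0,0,0,0,0,0.1,1],[0,0,0,0,0,0,1]]'
python3 go.py 491.6 -60.6 91.6
```

```text
t: 11.15
eef_pos: [491.5, -60.2, 91.5]
tcp_rot: [3.141, -0.0, 1.419]
ft_force: [-1.5, -0.5, 4.6]
opening: 0.228
grip_force: 30.0
t 11.15 pos [491.5 -60.2  91.5] open 0.228 grip 30.0 F [-1.5 -0.5  4.6] j6 -0.1
shift cm [-0.04  0.02 -0.01]
turn [ 0.0003 -0.0001  0.0019]
```

```bash

python3 -m inch '[[0,0,0,0,0,0.1,1],[0,0,0,0,0,0,1]]'
python3 -m inch '[[0,0,0,0,0,-0.05,0.3],[0,0,0,0,0,0,-0.2],[0,0,0,0,0,0,-0.2],[0,0,0,0,0,0,-0.2],[0,0,0,0,0,0,-0.2],[0,0,0,0,0,-2,-0.2],[0,0,0,0,0,-4,-0.2],[0,0,0,0,0,-5,-0.2],[0,0,0,0,0,-4,1],[0,0,0,0,0,0,1],[0,0,0,0,0,0,1]]'
python3 go.py 470 40 150
python3 - <<'E'
from m import *
for n in ['scene','top']:
    p=env.read_camera(n); C=cloud(p); h=(abs(C[...,0]-491)<22)&(abs(C[...,1]+61)<25)&(C[...,2]>85)&(C[...,2]<150)
    q=C[h]; print(n,len(q),q.min(0),q.max(0),np.median(q[q[:,2]>q[:,2].max()-5],0))
    for A,c,P in blobs(p,(22,140,110),(34,255,255),(72,130)): print(A,c,np.median(P,0))
    if n=='scene': cv2.imwrite('pics/s4.png',cv2.resize(p['img'][120:260,180:380],(700,490))[...,::-1])
E
```

```text
t: 11.4
eef_pos: [491.6, -60.2, 91.4]
tcp_rot: [3.141, 0.0, 1.419]
ft_force: [-4.6, 1.2, 18.7]
opening: 0.23
grip_force: 30.0
t: 12.78
eef_pos: [491.1, -60.1, 239.9]
tcp_rot: [-3.141, -0.0, 1.419]
ft_force: [0.2, -0.6, 1.1]
opening: 0.341
grip_force: 0.0
t 12.78 pos [491.1 -60.1 239.9] open 0.341 grip 0.0 F [ 0.2 -0.6  1.1] j6 -0.1
shift cm [ 9.58 -3.59  9.  ]
turn [-0.0008 -0.0002  0.0019]
scene 200 [481.99567872 -72.19774746  85.44458193] [504.01996567 -50.50898158 133.85417106] [491.20906558 -61.30123888 131.94528395]
29 [245. 181.] [498.38169493 -61.46258112 118.3419438 ]
72 [246. 196.] [498.81158404 -62.48714241  74.085489  ]Traceback (most recent call last):
  File "<stdin>", line 4, in <module>
    return umr_minimum(a, axis, None, out, keepdims, initial, where)
ValueError: zero-size array to reduction operation minimum which has no identity
```

View pics/s4.png

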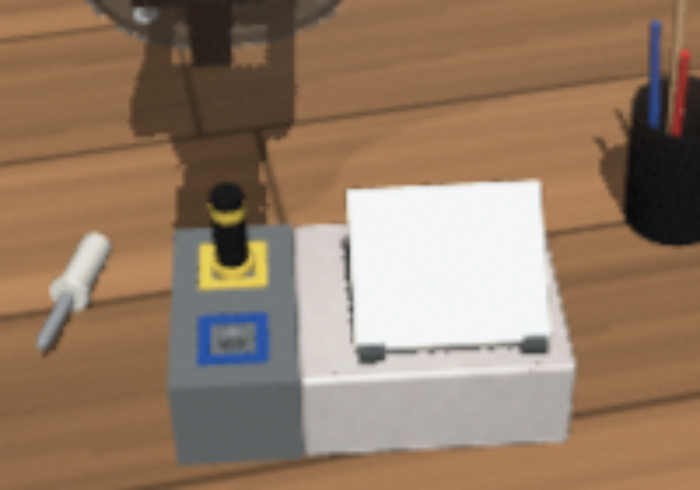

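The probe stands seated in the yellow terminal at (230,235), with its top at 132 mm as expected. The screen is still half folded at (445,265). Next I go in front of it with the fingers shut.

```bash

python3 -m inch '[[0,0,0,3,-0.7,0,1],[0,0,0,4,-1,0,1],[0,0,0,4,-1,0,1],[0,0,0,2.4,0,0,1],[0,0,0,0,0,4,1],[0,0,0,0,0,4,1],[0,0,0,0,0,3,1],[0,0,0,0,0,1.2,1],[0,0,0,0,0,0,1],[0,0,0,0,0,0,1]]'
cat > ang.py <<'E'
from m import *
s=env.state(); e=np.array(s['eef_pos'])-[538.2,17.6,0]; X=np.array([.988,-.153]);Y=np.array([.153,.988])
print('t',round(s['t'],2),'tcp in monitor',np.round([e[:2]@X,e[:2]@Y,e[2]],1),'open',round(s['opening'],3),'F',np.round(s['ft_force'],1))
p=env.read_camera('scene'); C=cloud(p); D=C-[538.2,17.6,0]; mx=D[...,0]*X[0]+D[...,1]*X[1]; my=D[...,0]*Y[0]+D[...,1]*Y[1]
k=(my>-5)&(my<105)&(mx>-40)&(mx<110)&(C[...,2]>88)&(C[...,2]<190)&(p['img'].min(-1)>100)
Q=np.stack([mx[k],C[...,2][k]],1)
for _ in range(3):
    u,sv,v=np.linalg.svd(Q-Q.mean(0),full_matrices=False); r=abs((Q-Q.mean(0))@v[1]); Q=Q[r<max(3,1.5*np.median(r))]
d=v[0]*np.sign(v[0][1]); print('n',len(Q),'angle',round(np.arctan2(d[1],-d[0]),3),'zmax',Q[:,1].max())
E
python3 ang.py
```

```text
t: 14.12
eef_pos: [485.5, 76.3, 119.4]
tcp_rot: [3.14, -0.0, 1.419]
ft_force: [0.1, -0.0, 0.1]
opening: 0.004
grip_force: 0.0
t 14.12 tcp in monitor [-61.   50.  119.4] open 0.004 F [ 0.1 -0.   0.1]
n 1984 angle 0.701 zmax 148.08137785736585
```

```bash

python3 -m inch '[[0,0,0,0,1,0,1],[0,0,0,0,1,0,1],[0,0,0,0,0.9,0,1],[0,0,0,0,0.6,-0.5,1],[0,0,0,0,0.6,-0.6,1],[0,0,0,0,0.6,-0.6,1],[0,0,0,0,0.6,-0.5,1],[0,0,0,0,0.6,-0.4,1],[0,0,0,0,0.6,-0.3,1],[0,0,0,0,0.6,-0.3,1],[0,0,0,0,0.6,-0.3,1],[0,0,0,0,0.6,-0.3,1],[0,0,0,0,0,0,1]]'
python3 ang.py
```

```text
t: 15.8
eef_pos: [568.1, 63.7, 157.1]
tcp_rot: [3.139, -0.0, 1.419]
ft_force: [0.1, 0.2, 0.9]
opening: 0.002
grip_force: 0.0
t 15.8 tcp in monitor [ 22.5  50.1 157.1] open 0.002 F [0.1 0.2 0.9]
n 2021 angle 1.323 zmax 177.69590748150017
```

```bash

python3 -m inch '[[0,0,0,0,0.6,-0.1,1],[0,0,0,0,0.6,-0.1,1],[0,0,0,0,0.6,-0.1,1],[0,0,0,0,0.6,0,1],[0,0,0,0,0.5,0,1],[0,0,0,0,0.3,0,1],[0,0,0,0,0,0,1]]'
python3 ang.py
```

```text
t: 16.73
eef_pos: [599.2, 58.8, 159.4]
tcp_rot: [3.141, -0.0, 1.419]
ft_force: [0.7, 0.3, 0.5]
opening: 0.005
grip_force: 0.0
t 16.73 tcp in monitor [ 53.9  50.1 159.4] open 0.005 F [0.7 0.3 0.5]
n 1657 angle 1.641 zmax 180.9703412787651
```

```bash

python3 -m inch '[[0,0,0,0,0.5,0,1],[0,0,0,0,0.5,0,1],[0,0,0,0,0.3,0,1],[0,0,0,0,0.1,0,1],[0,0,0,0,0,0,1],[0,0,0,0,0,0,1]]'
python3 ang.py
```

```text
t: 17.52
eef_pos: [612.7, 56.8, 159.8]
tcp_rot: [3.141, -0.0, 1.419]
ft_force: [-1.4, 0.7, -0.7]
opening: 0.004
grip_force: 0.8
t 17.52 tcp in monitor [ 67.6  50.2 159.8] open 0.004 F [-1.4  0.7 -0.7]
n 1379 angle 1.782 zmax 178.315447656821
```

```bash

python3 -m inch '[[0,0,0,0,0.2,0,1],[0,0,0,0,0.2,0,1],[0,0,0,0,0,0,1]]'
python3 -m inch '[[0,0,0,0,-1,0,1],[0,0,0,0,-2,0,1],[0,0,0,0,-3,0,1],[0,0,0,0,-3,-3,1],[0,0,0,0,-4,-4,1],[0,0,0,0,-4,-4,1],[0,0,0,0,0,0,1],[0,0,0,0,0,0,1]]'
python3 ang.py
python3 - <<'E'
from m import *
X=np.array([.988,-.153]);Y=np.array([.153,.988])
ims=[]
for n in ['scene','top']:
    p=env.read_camera(n); C=cloud(p); D=C-[538.2,17.6,0]; mx=D[...,:2]@X; my=D[...,:2]@Y
    k=(my>5)&(my<95)&(mx>10)&(mx<120)&(C[...,2]>88)&(C[...,2]<190)
    zz=C[...,2][k]; xx=mx[k]
    print(n,[(z,round(float(np.median(xx[abs(zz-z)<4])),1),int((abs(zz-z)<4).sum())) for z in range(95,185,10) if (abs(zz-z)<4).sum()])
    print([(t,[np.round(w(p,d['centre'])) for d in env.find_in(p,t)[:1]]) for t in ['tool_pot','clay_tub','glaze_jar','probe']])
    ims.append(p['img'])
cv2.imwrite('pics/end.png',np.hstack([cv2.resize(i,(400,300)) for i in ims])[...,::-1])
E
```

```text
t: 17.95
eef_pos: [616.6, 56.2, 159.6]
tcp_rot: [-3.142, -0.0, 1.419]
ft_force: [-3.0, 0.6, -0.7]
opening: 0.009
grip_force: 1.1
t: 18.95
eef_pos: [448.7, 81.9, 269.7]
tcp_rot: [3.14, -0.0, 1.419]
ft_force: [-0.3, -0.7, -0.1]
opening: 0.006
grip_force: 0.0
t 18.95 tcp in monitor [-98.2  49.8 269.7] open 0.006 F [-0.3 -0.7 -0.1]
n 1288 angle 1.821 zmax 175.9365238604637
scene [(95, 69.5, 91), (105, 72.1, 92), (115, 74.9, 98), (125, 77.3, 93), (135, 80.0, 95), (145, 82.8, 103), (155, 85.6, 99), (165, 88.5, 105), (175, 85.5, 244)]
[('tool_pot', [array([451., 268.,  76.])]), ('clay_tub', [array([ 724., -353.,   43.])]), ('glaze_jar', [array([684., 317.,  75.])]), ('probe', [array([ 558., -399.,   21.])])]
top [(95, 57.4, 13), (105, 59.6, 15), (115, 62.5, 45), (125, 65.4, 51), (135, 68.1, 70), (145, 70.7, 93), (155, 74.2, 78), (165, 77.3, 95), (175, 83.3, 192)]
[('tool_pot', [array([429., 295.,  79.])]), ('clay_tub', [array([ 704., -353.,   41.])]), ('glaze_jar', [array([661., 315., 103.])]), ('probe', [array([ 412., -162.,   22.])])]
```

View pics/end.png

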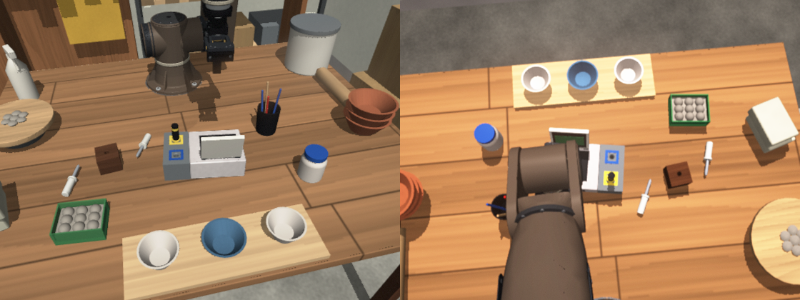

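The screen leans back 15 to 16 degrees by both views (scene crop, 222,147). The probe is upright in the yellow terminal at (175,135), the bystanders have not moved, and the gripper is clear.

```bash
python3 -c "from cell import env; print(env.job_done())"
```

```text
the job is handed in; nothing more can be done
None
```

The job is handed in at about 19 s: the probe stands fully home in the yellow terminal, the screen leans back 15–16° past upright, and the tool pot, clay tub and glaze jar were not moved; the two white look-alike probes toppled early in the run and lie on the bench (I saw no contact force).

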